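Set the feeder's blank selector by clicks and start it

ROBOT

A 7-joint arm with a two-finger parallel gripper is mounted at the origin on the work surface. World frame = base frame: x ahead of the robot, y to its left, z up, the work surface at z = 0. Lengths are in mm, angles in rad, forces in N, time in s.
With the tool pointing down it reaches from about 400 to 850 mm from the base axis. Payload 4.4 kg.
Tool frame: the origin (TCP) lies midway between the tips of the shut fingers; the grasp point (between the pads) lies 19 mm behind it; z points along the fingers, y is the line along which they close (so a half turn about z gives the same grasp; the last joint's range is limited). The gripper opens to 94 mm and grips with 3 to 60 N. Pads are 16 mm wide; open, the fingers measure 119 mm over their backs; the gripper's body (75 mm by 177 mm) begins 78 mm behind the grasp point.
Start: joints at [1.123, 0.628, 0.038, 1.517, -0.027, 0.996, -0.02], TCP at [242.214, -603.2, 180.778] pointing down, gripper open.
Joint ranges: [-3.06, 3.06], [-0.37, 2.12], [-1.25, 1.32], [0.18, 2.47], [-1.1, 4.24], [0.23, 1.98], [-2.94, 2.94]. Speed limits (rad/s): [2.57, 2.57, 3.14, 3.14, 3.14, 3.14, 3.14].

INTERFACE

Orientations are given as a rotation vector (axis times angle).
In Python, from workcell import state, get_image, close_job gives the robot as it stands. The module is installed in compiled form; this text tells all that it offers.
- The arm moves only by the tool jog_arm, never from a script. Its argument "commands" is a list of rows, each a list of 3 entries, a list of its own where there are three numbers: the turn, a rotation vector about the world's x, y, z in degrees, then the shift along the world's x, y, z in m, then the closure, from 0 (fully open) to 1 (shut). In form: [[[wx, wy, wz], [tx, ty, tz], grip], ...]. A call has exactly 8 rows; each row shifts and turns the commanded pose from where the row before left it; what a row does not reach is not made up. A row lasts 1/10 s, in which the tool goes at most 50 mm and 8.59 degrees, less where a joint would pass 70% of its speed; a pose out of reach is approached as far as the arm can. A call with a gripper value outside its range is refused whole. The fingers move at their own pace and stop on an object; "newtons" is the grip in N (left out, the last holds). Time passes only in rows, so rows that do not move let the fingers close, or fill a call up. It gives the time, the measured TCP pose, the force, the opening and the grip force at its end, in the units of the state.
- state(): the state, without advancing time (a new reading comes with each control period).
- get_image(name): name is "scene" or "top"; returns a dict with "image" (480x640x3 uint8, blue, green, red), "camera_matrix" (3x3 intrinsics, pixels), "k1" (the pictures are not rectified: a ray, as slopes to the right and down, at radius r is drawn at 1 + k1 r^2 times it, then the intrinsics apply), "rvec" (rotation vector, rad) and "tvec" (3), from world to camera coordinates, as OpenCV has them. Camera axes: x right, y down, z forward; pixel columns grow to the right and rows downward; lengths in mm; the calibration is good to about 2 mm. A picture is of the moment at which its call begins. There is no depth.
- close_job(): hands the job in; it is judged then, once.
The state is a dict: "time": time; "joints": joint angles; "dq": joint speeds; "joint_torque": joint torques, N m; "tool_pos": TCP position; "tool_rot": TCP orientation; "wrist_force": force on the tool from outside, world axes, zero at the start; "wrist_torque": the same for the moment, N m; "width": finger opening in mm; "grip_force": force on a finger pad.
Only numpy, scipy, OpenCV 4.12 (cv2) and the standard library are available. Lean on these libraries where they do the work, as an engineer would, in place of code of your own. Each camera call takes 0.05 s, during which the arm holds its last target. There are 200 camera calls.

TASK

Set the bottle-cap feeder: turn its unmarked black round selector knob gently anticlockwise (seen from above) until it meets its end stop, without wrenching it, then turn it clockwise exactly four clicks from the stop. Then throw the start lever gently all the way over, and let go, leaving the bowl, the tub and the two loose caps where they are.

Things in the scene. Friction and masses are not known exactly. Their poses are not given: they have to be found in the camera images.
- selector_top (a point): Top centre of the selector knob, on its vertical turning axis. Plain black round knob, fine ribs, no mark, 42 mm across, top 30 mm above the box lid; graspable all round down to 4 mm above the lid. The point's axes are the box's and do not show the knob's turn. Nine even click positions, 15 to 30 degrees apart, the first at the anticlockwise end stop. Starts one to five clicks clockwise of it.
- selector_box: Fixed grey box under the knob, 130 x 130 x 60 mm high; origin at the centre of its underside. Feel of the knob: leaving a click takes 0.15 to 0.25 N m; midway the torque drops to nothing and reverses as it snaps on; a released knob settles in the nearest click. At the end stop the torque climbs on, some 4 N m per rad: 0.35 N m is a sure sign of the stop, over 0.7 N m damages it.
- carriage (a joint): Contact carriage hidden inside the box, driven by the knob: 0 at the first position (end stop), +0.00004 m per click clockwise, slightly negative when the knob is wrenched into the stop. Its travel is far below the measuring noise, so clicks have to be counted by feel.
- start_base: Blue block of the start lever, fixed, 70 (x) x 50 (y) x 25 mm high; origin at the centre of its underside. The lever is a 10 mm steel rod with a 26 mm black ball centred 80 mm from its pivot; the pivot is 22 mm above the origin, its axis along the block's y. The lever leans 0.5 rad towards the block's -x when off and 0.5 rad towards its +x when fully over.
- start (a joint): Angle of the start lever, rad: 0 off (leaning to the block's -x), 1.0 fully over (leaning to its +x). Turning it takes about 0.06 N m (1 N at the ball); it stays where it is left.
- start_tip (a point): Centre of the lever's black ball (26 mm across).
- bowl: White bowl, 150 mm across and 60 mm high, standing loose on the table; origin at the centre of its underside. To be left alone.
- tub: White open tub, 120 x 170 x 90 mm high, loose; origin at the centre of its underside. To be left alone.
- cap_a: Loose white bottle cap, 30 mm across, 12 mm high; origin at the centre of its underside. To be left alone.
- cap_b: Another loose white bottle cap, as cap_a. To be left alone.
Mind the look-alikes: they are no part of the job. Several things have the shape of the start_base; the one meant has the colours described above. What is shaped like the selector_box but brown is not meant.

How it is judged (in metres and radians):
On the way, in this order (a step that is already met when the one before it is completed fails the run):
1. the selector has been brought to its end stop (value of joint carriage below 1.2e-05 m), for 0.1 s.
2. the selector stands four clicks clockwise of the stop, the lever still off (value of joint carriage between 0.000144 and 0.000176 m and value of joint start below 0.3 rad), for 0.3 s.
3. the start lever is all the way over, the selector still on the fourth click (value of joint carriage between 0.000144 and 0.000176 m and value of joint start above 0.9 rad), for 0.2 s.
At the end, for the whole second after the job is handed in: The selector rests on the fourth click from its end stop (within 0.4 of a click) and the start lever is all the way over (at least 0.9 of its 1.0 rad); the knob was brought to its stop first and the lever was thrown last (all of step 3); the robot touches nothing.
It fails at once if the selector is wrenched into its end stop (value of joint carriage below -1.8e-05 m).
It fails at once if the lever is pushed with more than 25 N (contact force between anything else and start_base above 25 N).
It fails at once if the bowl, the tub or a loose cap is moved by more than 20 mm (distance of any of bowl, tub, cap_a, cap_b from where it was at the start of the episode above 0.02 m).
It also fails if it takes over 72 s, if anything falls off the work surface, if the arm or the gripper's body presses on something with over 40 N, if the wrist force passes 120 N, or if a joint passes its speed limit or range.

## Working session

There is one attempt and no reset: what is moved stays moved. The work goes in short steps, Python scripts to look and compute and a tool call to move; the robot and the scene stay as the last step left them, time stands still between calls to the robot, and variables do not carry over. Pictures are saved under pics/ and viewed, at most 10 in all, crops included, and the job is handed in when it is done.

Besides the shell and the picture viewer there is one more tool, called by a JSON object that holds its "method" and its "body". jog_arm: Moves the arm, as the interface text tells. Its arguments: {"type":"object","properties":{"commands":{"type":"array"},"newtons":{"type":"number"}},"required":["commands"]}

```bash
mkdir -p pics
cat > h.py <<'E'
import numpy as np,cv2
from workcell import state,get_image,close_job
def ray(d,uv):
    K=d["camera_matrix"];K=np.array(K);k1=d["k1"]
    p=np.array([(uv[0]-K[0,2])/K[0,0],(uv[1]-K[1,2])/K[1,1]])
    q=p.copy()
    for _ in range(30): q=p/(1+k1*(q@q))
    R=cv2.Rodrigues(np.array(d["rvec"],float))[0];t=np.array(d["tvec"],float).ravel()
    return -R.T@t, R.T@np.array([q[0],q[1],1])
def plane(d,uv,z):
    c,v=ray(d,uv); return c+v*(z-c[2])/v[2]
def proj(d,P):
    R=cv2.Rodrigues(np.array(d["rvec"],float))[0];q=R@np.array(P,float)+np.array(d["tvec"],float).ravel()
    s=q[:2]/q[2];s=s*(1+d["k1"]*(s@s));K=np.array(d["camera_matrix"])
    return np.array([K[0,0]*s[0]+K[0,2],K[1,1]*s[1]+K[1,2]])
E
python3 - <<'E'
from h import *
import pickle
for n in("scene","top"):
    d=get_image(n);cv2.imwrite(f"pics/{n}0.png",d["image"]);pickle.dump(d,open(n+"0.pkl","wb"))
    print(n,ray(d,(320,240)),d["k1"],np.array(d["camera_matrix"]).tolist())
print(state())
E
```

```text
scene (array([1015.89568054,  462.54596845,  715.6934918 ]), array([-0.46017077, -0.54307214, -0.70253784])) -0.12146036725059989 [[465.07496343886703, 0.0, 321.26511148743134], [0.0, 465.07496343886703, 232.84800919779454], [0.0, 0.0, 1.0]]
top (array([471.47924294, -40.65242267, 923.2374315 ]), array([ 0.09452976, -0.03270302, -0.99522607])) 0.010653373559918945 [[433.64758962416454, 0.0, 310.5348912392743], [0.0, 433.64758962416454, 240.85545721137464], [0.0, 0.0, 1.0]]
{'time': 0.1, 'joints': array([ 1.12320052,  0.62923315,  0.03846275,  1.51823209, -0.02699058,
        0.99632366, -0.02002027]), 'dq': array([-0.00099823, -0.00254223,  0.00032033, -0.00303225, -0.00034806,
       -0.00074404,  0.00113528]), 'joint_torque': array([ 4.08067543e-03, -5.50780249e+01,  1.14707753e+00, -1.87114888e+01,
       -5.23513067e-02,  1.91868172e-02,  3.84965404e-05]), 'tool_pos': array([ 241.96211442, -602.60638755,  179.97122034]), 'tool_rot': array([-3.08292105e+00, -5.95731721e-01,  5.51540320e-04]), 'wrist_force': array([ 0.15834479, -0.18112525, -0.55484486]), 'wrist_torque': array([ 0.02951467, -0.01856661, -0.01603092]), 'grip_force': 0.0, 'width': 94.10138591489893}
```

View pics/scene0.png

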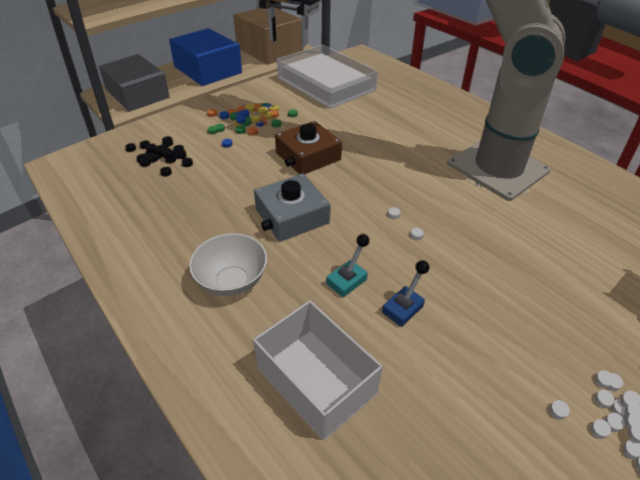

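View pics/top0.png

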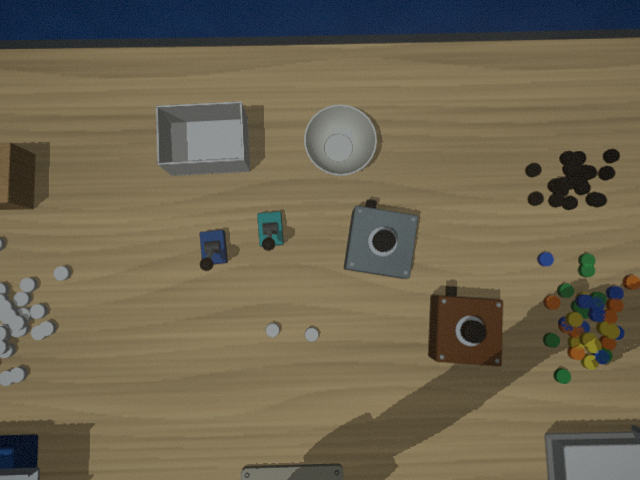

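The scene shows the following:
- **Box candidates:** the grey box's knob is at top (383,240) / scene (291,189). The brown look-alike is at top (472,330) / scene (308,131). I choose the grey one.
- **Lever candidates:** the blue block is at top (213,247) with its ball at (206,264), and at scene (404,305) with its ball at (422,267). The teal look-alike is at top (270,228) / scene (347,278). I choose the blue one.

Next I'll measure these and check the choice in a close crop.

Run:
```python
from h import *
import pickle
D={n:pickle.load(open(n+"0.pkl","rb")) for n in("scene","top")}
def blob(n,c,r,f):
    im=D[n]["image"].astype(int);m=f(im).astype(np.uint8)
    w=np.zeros_like(m);cv2.circle(w,c,r,1,-1);m&=w
    k,l,s,ce=cv2.connectedComponentsWithStats(m)
    i=1+np.argmax(s[1:,4]);print(n,c,"area",s[i,4],"bbox",s[i,:4],ce[i].round(1));return ce[i],l==i
dark=lambda im:im.max(2)<45
def tri(a,b):
    (c1,v1),(c2,v2)=a,b
    v1=v1/np.linalg.norm(v1);v2=v2/np.linalg.norm(v2)
    t=np.linalg.lstsq(np.c_[v1,-v2],c2-c1,rcond=None)[0]
    p,q=c1+t[0]*v1,c2+t[1]*v2;return (p+q)/2,np.linalg.norm(p-q)
T,S=D["top"],D["scene"]
kt,_=blob("top",(383,240),18,dark);ks,_=blob("scene",(291,189),14,dark)
print("knob top plane90",plane(T,kt,88),"scene body mid",plane(S,ks,78),tri(ray(T,kt),ray(S,ks)))
bt,_=blob("top",(206,264),9,dark);bs,_=blob("scene",(422,267),9,dark)
print("ball",tri(ray(T,bt),ray(S,bs)),plane(T,bt,92.2),plane(S,bs,92.2))
def blue(im):return (im[...,0]>im[...,2]+35)&(im[...,0]>im[...,1]+25)
c,m=blob("top",(213,247),28,blue)
r=cv2.minAreaRect(np.argwhere(m)[:,::-1].astype(np.float32));print(r)
print("block corners z25",[plane(T,p,25)[:2].round(1) for p in cv2.boxPoints(r)],plane(T,r[0],25))
grey=lambda im:(im.min(2)>75)&(im[...,0]>im[...,2]+3)
c,m=blob("top",(383,240),60,grey)
r=cv2.minAreaRect(np.argwhere(m)[:,::-1].astype(np.float32));print(r,[plane(T,p,60)[:2].round(1) for p in cv2.boxPoints(r)],plane(T,r[0],60))
a=cv2.resize(T["image"][190:290,330:430],(400,400));b=cv2.resize(T["image"][197:297,170:270],(400,400))
cv2.imwrite("pics/crop.png",np.hstack([a,b]))
```

```text
top (383, 240) area 359 bbox [373 230  22  21] [383.7 240.3]
scene (291, 189) area 309 bbox [281 181  19  19] [290.4 190. ]
knob top plane90 [ 547.34745979 -191.39075572   88.        ] scene body mid [ 548.52707929 -191.55810991   78.        ] (array([ 548.01617247, -193.05110207,   76.94319377]), np.float64(0.9316570093638945))
top (206, 264) area 109 bbox [200 258  13  12] [206.3 263.5]
scene (422, 267) area 129 bbox [416 261  13  13] [421.9 266.8]
ball (array([509.86019189, 150.97131074,  92.85160293]), np.float64(1.8294929362637757)) [510.46983751 150.40025845  92.2       ] [508.63798908 151.27110319  92.2       ]
top (213, 247) area 298 bbox [200 230  24  28] [210.8 239.3]
((211.81541442871094, 243.52310180664062), (24.80694580078125, 23.31852912902832), 82.87498474121094)
block corners z25 [array([578.1, 181.5]), array([583. , 133.5]), array([531.6, 127.4]), array([526.7, 175.2])] [554.77661837 154.41038436  25.        ]
top (383, 240) area 3485 bbox [346 207  72  71] [381.3 242.1]
((381.8901672363281, 241.7138671875), (64.01607513427734, 62.723594665527344), 8.746162414550781) [array([ 496.7, -118.2]), array([ 620.9, -141.5]), array([ 598.1, -268.2]), array([ 474.3, -243.3])] [ 547.09145135 -192.77768137   60.        ]
```

View pics/crop.png

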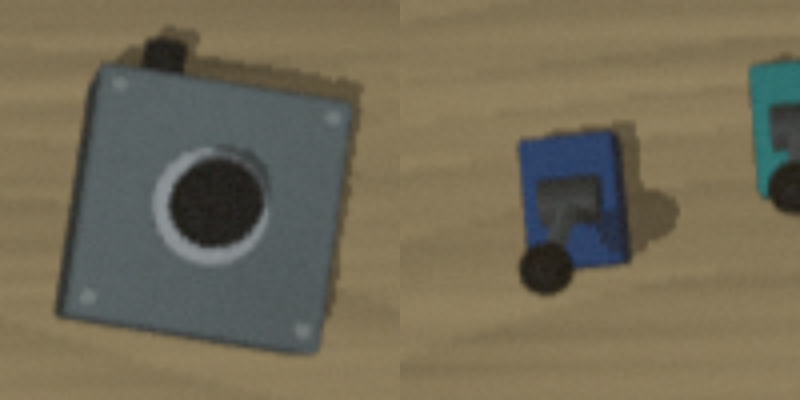

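The crop shows a grey box with a plain round black knob at top (383.7,240.3). It also shows a blue block at about (213,247), with its lever leaning towards the robot. The measured sizes and heights agree with the description: knob at about (547.7,-192) and ball at about (510,151,92.5). The block's +x runs roughly along world +x. Now I move over the knob.

{"method": "jog_arm", "body": {"commands": [[[0,0,0],[0.019,0.0257,0],0],[[0,0,0],[0.019,0.0257,0],0],[[0,0,0],[0.019,0.0257,0],0],[[0,0,0],[0.019,0.0257,0],0],[[0,0,0],[0.019,0.0257,0],0],[[0,0,0],[0.019,0.0257,0],0],[[0,0,0],[0.019,0.0257,0],0],[[0,0,0],[0.019,0.0257,0],0]], "newtons": 20}}

```text
time: 0.9
tool_pos: [394.6, -396.2, 180.5]
tool_rot: [-3.084, -0.596, 0.001]
wrist_force: [0.5, -0.1, 0.1]
width: 93.8
grip_force: 0.0
```

{"method": "jog_arm", "body": {"commands": [[[0,0,0],[0.019,0.0257,0],0],[[0,0,0],[0.019,0.0257,0],0],[[0,0,0],[0.019,0.0257,0],0],[[0,0,0],[0.019,0.0257,0],0],[[0,0,0],[0.019,0.0257,-0.015],0],[[0,0,0],[0.019,0.0257,-0.02],0],[[0,0,0],[0.0195,0.0257,-0.02],0],[[0,0,0],[0.0195,0.0257,-0.015],0]]}}

```text
time: 1.7
tool_pos: [547.1, -190.7, 109.3]
tool_rot: [-3.084, -0.596, 0.002]
wrist_force: [0.0, -0.6, 0.3]
width: 93.8
grip_force: 0.0
```

{"method": "jog_arm", "body": {"commands": [[[0,0,0],[0.0005,0,-0.011],0],[[0,0,0],[0,0,-0.011],0],[[0,0,0],[0,0,-0.011],0],[[0,0,0],[0,0,-0.01],0],[[0,0,0],[0,0,0],0.3],[[0,0,0],[0,0,0],0.45],[[0,0,0],[0,0,0],0.5],[[0,0,0],[0,0,0],0.55]], "newtons": 10}}

```text
time: 2.5
tool_pos: [548.1, -192.3, 68.4]
tool_rot: [3.084, 0.595, 0.002]
wrist_force: [-0.1, 0.6, 0.0]
width: 65.5
grip_force: 0.0
```

{"method": "jog_arm", "body": {"commands": [[[0,0,0],[0,0,0],0.6],[[0,0,0],[0,0,0],0.7],[[0,0,0],[0,0,0],0.7],[[0,0,0],[0,0,0],0.7],[[0,0,0],[0,0,0],0.7],[[0,0,0],[0,0,0],0.7],[[0,0,0],[0,0,0],0.7],[[0,0,0],[0,0,0],0.7]], "newtons": 10}}

```text
time: 3.3
tool_pos: [547.7, -192.0, 67.8]
tool_rot: [-3.085, -0.596, -0.0]
wrist_force: [-0.5, -0.4, -1.0]
width: 28.5
grip_force: 0.0
```

```bash
cat > m.py <<'E'
from h import *
L=[]
for i in range(3):
    s=state();L.append(np.r_[s["wrist_torque"],s["wrist_force"],s["tool_pos"]]);get_image("top")
L=np.array(L);R=cv2.Rodrigues(s["tool_rot"])[0]
yaw=np.degrees(np.arctan2(R[1,0],R[0,0]))
print("t",round(s["time"],2),"yaw %.2f"%yaw,"Tz",L[:,2].round(3),"T",L[:,:2].mean(0).round(2),"F",L[:,3:6].mean(0).round(1),"p",L[-1,6:].round(1),"w %.1f g %.1f"%(s["width"],s["grip_force"]),"j7 %.2f tau7 %.3f"%(s["joints"][6],s["joint_torque"][6]))
E
python3 m.py
```

```text
t 3.4 yaw 21.87 Tz [-0.087 -0.006 -0.003] T [0. 0.] F [ 0.1 -0.1 -0.2] p [ 547.7 -192.    67.8] w 28.1 g 0.0 j7 -0.88 tau7 0.000
```

Run:
```python
from h import *
d=get_image("scene");e=get_image("top")
p=proj(d,[547.7,-192,68]).astype(int);q=proj(e,[547.7,-192,68]).astype(int);print(p,q,state()["width"])
cv2.imwrite("pics/c1.png",np.hstack([cv2.resize(d["image"][p[1]-70:p[1]+50,p[0]-50:p[0]+50],(400,480)),cv2.resize(e["image"][q[1]-60:q[1]+60,q[0]-50:q[0]+50],(400,480))]))
```

```text
[290 193] [382 241] 28.088109725424346
```

View pics/c1.png

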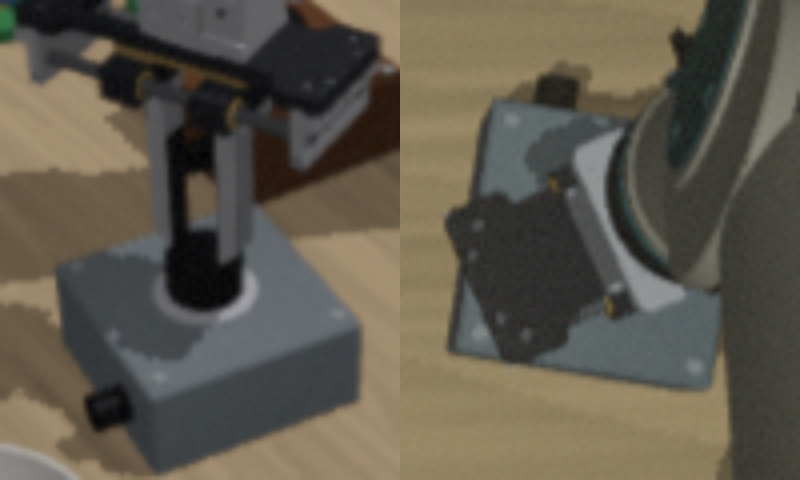

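The crop shows the fingers straddling the knob in the picture, with the front tip at about scene (298,188), yet the opening is 28 mm with no grip. That looks too high or offset, so I'll check by projecting points.

Run:
```python
from h import *
d=get_image("scene");im=d["image"]
x0,y0=250,145;s=8
c=cv2.resize(im[y0:y0+75,x0:x0+90],None,fx=s,fy=s,interpolation=cv2.INTER_CUBIC)
c=np.clip(c.astype(float)*1.6,0,255).astype(np.uint8)
a=np.radians(21.87+90);u=np.array([np.cos(a),np.sin(a),0])
def dot(P,col):
    p=(proj(d,P)-[x0,y0]+.5)*s;cv2.circle(c,tuple(int(v) for v in p),4,col,-1);return p.astype(int)
for z,col in((68,(0,0,255)),(90,(0,255,255)),(110,(0,255,0))):
    for k in(-14,14): print(z,k,dot(np.array([547.7,-192,z])+k*u,col))
for t in np.linspace(0,2*np.pi,24): dot([547.7+21*np.cos(t),-192+21*np.sin(t),90],(255,0,255))
for t in np.linspace(0,2*np.pi,24): dot([547.7+21*np.cos(t),-192+21*np.sin(t),61],(255,255,0))
cv2.imwrite("pics/c2.png",c)
print(state()["wrist_force"],state()["tool_pos"])
```

```text
68 -14 [286 375]
68 14 [373 406]
90 -14 [283 312]
90 14 [371 342]
110 -14 [280 253]
110 14 [369 284]
[ 0.7931533  -0.28844735  0.23562396] [ 547.70796769 -192.00027339   67.77040694]
```

View pics/c2.png

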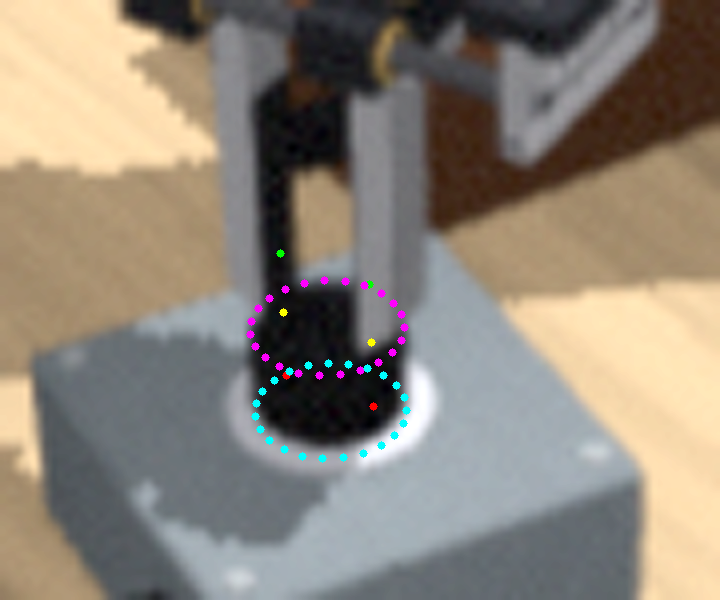

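The dots show the finger tips ending near the z≈90 points at scene px (297,188), not at z=68. They sit on the knob's top instead of around it. I'll compare with the reported tip position in the very first picture.

Run:
```python
from h import *
import pickle
d=pickle.load(open("scene0.pkl","rb"));im=d["image"]
x0,y0=240,0;s=8
c=cv2.resize(im[y0:y0+70,x0:x0+90],None,fx=s,fy=s,interpolation=cv2.INTER_CUBIC)
c=np.clip(c.astype(float)*1.6,0,255).astype(np.uint8)
a=np.radians(21.87+90);u=np.array([np.cos(a),np.sin(a),0])
for z,col in((181,(0,0,255)),(200,(0,255,255)),(220,(0,255,0))):
    for k in(-47,47):
        p=(proj(d,np.array([242.1,-603,z])+k*u)-[x0,y0]+.5)*s;cv2.circle(c,tuple(int(v) for v in p),4,col,-1);print(z,k,p)
cv2.imwrite("pics/c3.png",c)
```

```text
181 -47 [280.16630422 396.43565813]
181 47 [502.33895324 445.01288342]
200 -47 [277.55649625 346.23333775]
200 47 [501.57397105 393.77554742]
220 -47 [274.78511494 292.56389176]
220 47 [500.76393058 338.96273476]
```

View pics/c3.png

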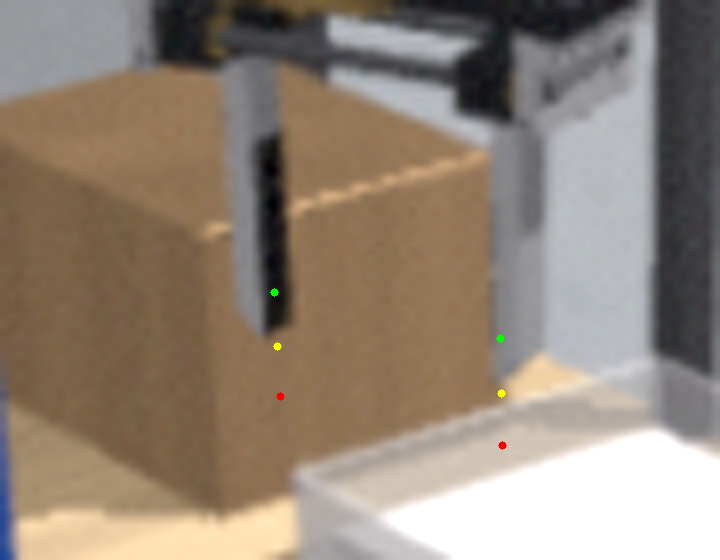

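The first picture agrees. The finger tips show at about px (275,40), z≈205 where the state says 181, so they lie about 22 mm higher than the reported TCP, and the same holds here. I'll open, go 20 mm deeper, and grip.

{"method": "jog_arm", "body": {"commands": [[[0,0,0],[0,0,0],0.25],[[0,0,0],[0,0,0],0.25],[[0,0,0],[0,0,0],0.25],[[0,0,0],[0,0,0],0.25],[[0,0,0],[0,0,0],0.25],[[0,0,0],[0,0,-0.005],0.25],[[0,0,0],[0,0,-0.007],0.25],[[0,0,0],[0,0,-0.007],0.25]]}}

```text
time: 4.4
tool_pos: [547.5, -191.9, 48.0]
tool_rot: [-3.084, -0.596, 0.0]
wrist_force: [-0.4, -0.4, -0.4]
width: 70.4
grip_force: 0.0
```

{"method": "jog_arm", "body": {"commands": [[[0,0,0],[0,0,0],0.4],[[0,0,0],[0,0,0],0.6],[[0,0,0],[0,0,0],0.7],[[0,0,0],[0,0,0],0.7],[[0,0,0],[0,0,0],0.7],[[0,0,0],[0,0,0],0.7],[[0,0,0],[0,0,0],0.7],[[0,0,0],[0,0,0],0.7]], "newtons": 20}}

```text
time: 5.2
tool_pos: [547.9, -192.0, 49.0]
tool_rot: [3.084, 0.596, 0.001]
wrist_force: [-0.9, 0.3, 1.3]
width: 41.4
grip_force: 20.0
```

```bash
python3 m.py
```

```text
t 5.3 yaw 21.88 Tz [ 0.003 -0.047  0.057] T [0.1  0.06] F [-0.2  0.7  1.8] p [ 547.9 -191.9   49. ] w 41.6 g 20.0 j7 -0.88 tau7 0.014
```

Good grip: 41.5 mm, with joint 7 torque as a clean signal. The knob starts at least one click (15° or more) from the stop, so the first turns anticlockwise are safe.

{"method": "jog_arm", "body": {"commands": [[[0,0,1],[0,0,0],0.7],[[0,0,1],[0,0,0],0.7],[[0,0,1],[0,0,0],0.7],[[0,0,1],[0,0,0],0.7],[[0,0,0],[0,0,0],0.7],[[0,0,0],[0,0,0],0.7],[[0,0,0],[0,0,0],0.7],[[0,0,0],[0,0,0],0.7]]}}

```text
time: 6.15
tool_pos: [547.9, -192.0, 49.0]
tool_rot: [3.062, 0.703, 0.001]
wrist_force: [0.4, 1.2, 5.4]
width: 41.9
grip_force: 20.0
```

```bash
python3 m.py
```

```text
t 6.25 yaw 25.88 Tz [-0.133 -0.091 -0.106] T [0.2  0.06] F [0.1 1.3 5.4] p [ 547.9 -192.    49. ] w 41.7 g 20.0 j7 -0.83 tau7 0.099
```

{"method": "jog_arm", "body": {"commands": [[[0,0,1],[0,0,0.0005],0.7],[[0,0,1],[0,0,0.0005],0.7],[[0,0,1],[0,0,0],0.7],[[0,0,1],[0,0,0],0.7],[[0,0,0],[0,0,0],0.7],[[0,0,0],[0,0,0],0.7],[[0,0,0],[0,0,0],0.7],[[0,0,0],[0,0,0],0.7]]}}

```text
time: 7.1
tool_pos: [547.8, -192.0, 49.2]
tool_rot: [3.035, 0.81, -0.0]
wrist_force: [4.3, -1.5, -16.1]
width: 41.1
grip_force: 20.0
```

```bash
python3 m.py
```

```text
t 7.2 yaw 29.88 Tz [-0.023 -0.052 -0.007] T [-0.29 -1.29] F [  4.7  -1.2 -15.8] p [ 547.8 -192.    49.2] w 41.7 g 20.0 j7 -0.78 tau7 0.031
```

{"method": "jog_arm", "body": {"commands": [[[0,0,0],[0,0,-0.0008],0.7],[[0,0,1],[0,0,0],0.7],[[0,0,1],[0,0,0],0.7],[[0,0,1],[0,0,0],0.7],[[0,0,0],[0,0,0],0.7],[[0,0,0],[0,0,0],0.7],[[0,0,0],[0,0,0],0.7],[[0,0,0],[0,0,0],0.7]]}}

```text
time: 8.05
tool_pos: [547.8, -192.0, 49.1]
tool_rot: [3.013, 0.889, 0.0]
wrist_force: [2.9, -0.4, -7.8]
width: 41.5
grip_force: 20.0
```

```bash
python3 m.py
```

```text
t 8.15 yaw 32.87 Tz [0.026 0.057 0.08 ] T [-0.13 -0.95] F [ 3.6 -0.7 -8.2] p [ 547.8 -192.1   49.1] w 41.9 g 20.0 j7 -0.74 tau7 -0.035
```

{"method": "jog_arm", "body": {"commands": [[[0,0,0],[0,0,-0.0003],0.7],[[0,0,1],[0,0,0],0.7],[[0,0,1],[0,0,0],0.7],[[0,0,1],[0,0,0],0.7],[[0,0,0],[0,0,0],0.7],[[0,0,0],[0,0,0],0.7],[[0,0,0],[0,0,0],0.7],[[0,0,0],[0,0,0],0.7]], "newtons": 35}}

```text
time: 9.0
tool_pos: [547.9, -192.1, 49.0]
tool_rot: [2.989, 0.967, 0.0]
wrist_force: [1.8, 0.2, 0.8]
width: 41.2
grip_force: 35.0
```

```bash
python3 m.py
```

```text
t 9.1 yaw 35.87 Tz [0.093 0.052 0.02 ] T [-0.01 -0.59] F [ 1.9 -0.2  1.4] p [ 547.9 -192.1   49. ] w 41.2 g 35.0 j7 -0.71 tau7 -0.104
```

{"method": "jog_arm", "body": {"commands": [[[0,0,0],[0,0,0],0.7],[[0,0,1],[0,0,0],0.7],[[0,0,1],[0,0,0],0.7],[[0,0,1],[0,0,0],0.7],[[0,0,0],[0,0,0],0.7],[[0,0,0],[0,0,0],0.7],[[0,0,0],[0,0,0],0.7],[[0,0,0],[0,0,0],0.7]]}}

```text
time: 9.95
tool_pos: [547.9, -192.1, 48.9]
tool_rot: [2.962, 1.046, 0.001]
wrist_force: [2.2, 0.5, 6.0]
width: 41.3
grip_force: 35.0
```

```bash
python3 m.py
```

```text
t 10.05 yaw 38.90 Tz [0.192 0.113 0.2  ] T [-0.01 -0.43] F [2.1 0.  5.4] p [ 547.9 -192.1   48.9] w 41.3 g 35.0 j7 -0.67 tau7 -0.170
```

Fit: the torque crosses zero at 9.4° with a slope of -0.0224 N m/deg. That gives a sawtooth detent with a pitch of about 18.8° and a peak of about 0.2 N m. My test is to go 4.5° past each expected click. I expect about +0.1 N m for a click and at least 0.3 N m for the stop.

{"method": "jog_arm", "body": {"commands": [[[0,0,1],[0,0,-0.0001],0.7],[[0,0,1],[0,0,0],0.7],[[0,0,1],[0,0,0],0.7],[[0,0,1],[0,0,0],0.7],[[0,0,1],[0,0,0],0.7],[[0,0,1.3],[0,0,0],0.7],[[0,0,0],[0,0,0],0.7],[[0,0,0],[0,0,0],0.7]]}}

```text
time: 10.9
tool_pos: [547.6, -192.4, 48.9]
tool_rot: [2.902, 1.203, 0.0]
wrist_force: [1.8, 0.6, 5.9]
width: 41.5
grip_force: 35.0
```

```bash
python3 m.py
```

```text
t 11.0 yaw 45.03 Tz [-0.47  -0.435 -0.545] T [-0.12 -0.41] F [1.3 0.2 5.7] p [ 547.7 -192.5   48.9] w 41.0 g 35.0 j7 -0.59 tau7 0.479
```

0.479 N m is beyond the 0.35 sure sign, so this is the stop, one click from the start. The excursion is about 4.5° to 6.9°, under 0.4 of a click. I'll back off at once to yaw ≈35.9, where the torque should again be -0.10 if nothing slipped.

{"method": "jog_arm", "body": {"commands": [[[0,0,-2],[0,0,0],0.7],[[0,0,-2],[0,0,0],0.7],[[0,0,-2],[0,0,0],0.7],[[0,0,-1],[0,0,-0.0002],0.7],[[0,0,-1],[0,0,0],0.7],[[0,0,-1.3],[0,0,0],0.7],[[0,0,0],[0,0,0],0.7],[[0,0,0],[0,0,0],0.7]]}}

```text
time: 11.85
tool_pos: [547.5, -192.4, 48.9]
tool_rot: [2.989, 0.967, -0.0]
wrist_force: [0.7, -0.8, 7.5]
width: 41.2
grip_force: 35.0
```

```bash
python3 m.py
```

```text
t 11.95 yaw 35.86 Tz [0.076 0.121 0.056] T [-0.05 -0.19] F [ 0.3 -0.4  8.3] p [ 547.5 -192.4   48.9] w 41.3 g 35.0 j7 -0.71 tau7 -0.044
```

There is a small slip of about 2.7° from the stop push, so by torque the midpoint of clicks 0–1 is now at yaw ≈33.9. I'll turn clockwise to the expected 1–2 midpoint (yaw ≈15) with a firmer grip and check for zero torque.

{"method": "jog_arm", "body": {"commands": [[[0,0,0],[0,0,0.0003],0.7],[[0,0,-3.5],[0,0,0],0.7],[[0,0,-3.5],[0,0,0],0.7],[[0,0,-3.5],[0,0,0],0.7],[[0,0,-3.5],[0,0,0],0.7],[[0,0,-3.5],[0,0,0],0.7],[[0,0,-3.3],[0,0,0],0.7],[[0,0,0],[0,0,0],0.7]], "newtons": 45}}

```text
time: 12.8
tool_pos: [547.3, -192.1, 48.9]
tool_rot: [3.115, 0.41, -0.001]
wrist_force: [0.8, 0.0, 6.1]
width: 41.1
grip_force: 45.0
```

```bash
python3 m.py
```

```text
t 12.9 yaw 15.06 Tz [ 0.008  0.004 -0.038] T [-0.04 -0.23] F [ 0.6 -0.   6.2] p [ 547.3 -192.1   48.9] w 41.1 g 45.0 j7 -0.96 tau7 -0.017
```

{"method": "jog_arm", "body": {"commands": [[[0,0,-3.5],[0,0,0.0002],0.7],[[0,0,-3.5],[0,0,0],0.7],[[0,0,-3.5],[0,0,0],0.7],[[0,0,-3.5],[0,0,0],0.7],[[0,0,-3.5],[0,0,0],0.7],[[0,0,-2.5],[0,0,0],0.7],[[0,0,0],[0,0,0],0.7],[[0,0,0],[0,0,0],0.7]]}}

```text
time: 13.75
tool_pos: [547.2, -191.7, 48.9]
tool_rot: [-3.138, 0.135, 0.001]
wrist_force: [1.0, 0.3, 5.5]
width: 40.9
grip_force: 45.0
```

```bash
python3 m.py
```

```text
t 13.85 yaw -4.93 Tz [0.037 0.063 0.043] T [ 0.11 -0.24] F [1.3 0.4 5.1] p [ 547.3 -191.7   48.9] w 41.1 g 45.0 j7 -1.21 tau7 -0.024
```

{"method": "jog_arm", "body": {"commands": [[[0,0,-3.5],[0,0,0.0002],0.7],[[0,0,-3.5],[0,0,0],0.7],[[0,0,-3.5],[0,0,0],0.7],[[0,0,-3.5],[0,0,0],0.7],[[0,0,-3.5],[0,0,0],0.7],[[0,0,-3],[0,0,0],0.7],[[0,0,0],[0,0,0],0.7],[[0,0,0],[0,0,0],0.7]]}}

```text
time: 14.7
tool_pos: [547.3, -191.3, 48.9]
tool_rot: [-3.064, 0.689, 0.002]
wrist_force: [2.0, 2.0, 4.2]
width: 41.5
grip_force: 45.0
```

```bash
python3 m.py
```

```text
t 14.8 yaw -25.36 Tz [-0.01   0.051  0.076] T [ 0.41 -0.22] F [1.5 2.  4.1] p [ 547.3 -191.4   48.9] w 40.9 g 45.0 j7 -1.46 tau7 -0.059
```

The torque says the knob is 2.6° short of the 3–4 midpoint (small slips). I'll go another 12° to click four and check.

{"method": "jog_arm", "body": {"commands": [[[0,0,-2],[0,0,0.0002],0.7],[[0,0,-2],[0,0,0],0.7],[[0,0,-2],[0,0,0],0.7],[[0,0,-2],[0,0,0],0.7],[[0,0,-2],[0,0,0],0.7],[[0,0,-1.5],[0,0,0],0.7],[[0,0,0],[0,0,0],0.7],[[0,0,0],[0,0,0],0.7]]}}

```text
time: 15.65
tool_pos: [547.4, -191.2, 49.0]
tool_rot: [-2.98, 0.994, 0.002]
wrist_force: [0.9, 5.2, -0.5]
width: 41.1
grip_force: 45.0
```

```bash
python3 m.py
```

```text
t 15.75 yaw -36.90 Tz [-0.061 -0.034 -0.009] T [ 1.18 -0.28] F [ 1.1  4.9 -0.5] p [ 547.4 -191.2   49. ] w 41.0 g 45.0 j7 -1.61 tau7 0.018
```

Torque is about 0, which fits sitting on click four. To rule out sitting on a midpoint instead, I'll turn 3° further. Negative torque means a click, positive means a midpoint.

{"method": "jog_arm", "body": {"commands": [[[0,0,-1],[0,0,0],0.7],[[0,0,-1],[0,0,0],0.7],[[0,0,-1],[0,0,0],0.7],[[0,0,0],[0,0,0],0.7],[[0,0,0],[0,0,0],0.7],[[0,0,0],[0,0,0],0.7],[[0,0,0],[0,0,0],0.7],[[0,0,0],[0,0,0],0.7]]}}

```text
time: 16.6
tool_pos: [547.5, -191.2, 49.0]
tool_rot: [-2.953, 1.071, 0.002]
wrist_force: [1.6, 4.7, -1.0]
width: 40.8
grip_force: 45.0
```

```bash
python3 m.py
```

```text
t 16.7 yaw -39.86 Tz [0.102 0.147 0.117] T [ 1.28 -0.36] F [ 2.1  4.6 -0.4] p [ 547.4 -191.2   49. ] w 41.2 g 45.0 j7 -1.64 tau7 -0.133
```

The torque is -0.133 N m on leaving, so this is a true click, the fourth. I return 2.6°, release, and rise.

{"method": "jog_arm", "body": {"commands": [[[0,0,1.3],[0,0,0],0.7],[[0,0,1.3],[0,0,0],0.7],[[0,0,0],[0,0,0],0.6],[[0,0,0],[0,0,0],0.45],[[0,0,0],[0,0,0],0.2],[[0,0,0],[0,0,0],0.2],[[0,0,0],[0,0,0],0.2],[[0,0,0],[0,0,0],0.2]]}}

```text
time: 17.55
tool_pos: [547.6, -192.6, 49.3]
tool_rot: [2.976, -1.006, 0.0]
wrist_force: [0.3, 0.8, 0.1]
width: 74.4
grip_force: 0.0
```

{"method": "jog_arm", "body": {"commands": [[[0,0,0],[0,0,0.01],0.2],[[0,0,0],[0,0,0.015],0.2],[[0,0,0],[0,0,0.02],0.2],[[0,0,0],[0,0,0.02],0.2],[[0,0,0],[0,0,0.02],0.2],[[0,0,0],[0,0,0.02],0.2],[[0,0,0],[0,0,0.02],1],[[0,0,0],[0,0,0],1]], "newtons": 5}}

```text
time: 18.35
tool_pos: [549.7, -193.1, 177.6]
tool_rot: [2.976, -1.006, 0.01]
wrist_force: [-0.2, -0.1, 0.8]
width: 62.3
grip_force: 0.0
```

```bash
python3 m.py
python3 - <<'E'
from h import *
import pickle
T=pickle.load(open("top0.pkl","rb"));S=pickle.load(open("scene0.pkl","rb"))
c=[plane(T,p,25)[:2] for p in((199.5,232.5),(223,229.5),(226.5,262.5),(202.5,265))]
print(np.round(c,1),np.mean(c,0)); d=(c[0]+c[1]-c[2]-c[3]);print(np.degrees(np.arctan2(d[1],d[0])))
E
```

```text
t 18.45 yaw -37.32 Tz [0.091 0.002 0.011] T [ 0.09 -0.  ] F [-0.2  0.  -0.3] p [ 547.8 -191.9  174.6] w 54.6 g 0.0 j7 -1.68 tau7 -0.008
[[578.4 179.8]
 [583.5 131.1]
 [514.7 124.3]
 [510.7 173.7]] [546.83042391 152.23828875]
5.419854625788171
```

The selector is released. I take the lever pivot as ≈(547.5,153.3), with the block's x axis at 5.4° and the ball at ≈(509.5,150.5,92). I go behind the ball with shut fingers at yaw ≈5.4°.

{"method": "jog_arm", "body": {"commands": [[[0,0,2.67],[-0.005,0.0211,0],1],[[0,0,2.67],[-0.005,0.0211,0],1],[[0,0,2.67],[-0.005,0.0211,0],1],[[0,0,2.67],[-0.005,0.0211,0],1],[[0,0,2.67],[-0.005,0.0211,0],1],[[0,0,2.67],[-0.005,0.0211,0],1],[[0,0,2.67],[-0.005,0.0211,0],1],[[0,0,2.67],[-0.005,0.0211,0],1]]}}

```text
time: 19.3
tool_pos: [506.5, -22.3, 173.1]
tool_rot: [3.111, -0.433, -0.004]
wrist_force: [1.2, -0.2, 0.5]
width: -0.0
grip_force: 0.0
```

{"method": "jog_arm", "body": {"commands": [[[0,0,2.67],[-0.005,0.0211,0],1],[[0,0,2.67],[-0.005,0.0211,0],1],[[0,0,2.67],[-0.005,0.0211,0],1],[[0,0,2.67],[-0.005,0.0211,0],1],[[0,0,2.67],[-0.005,0.0211,0],1],[[0,0,2.67],[-0.005,0.0211,0],1],[[0,0,2.67],[-0.005,0.0211,0],1],[[0,0,2.67],[-0.005,0.0211,0],1]]}}

```text
time: 20.1
tool_pos: [466.5, 146.1, 173.2]
tool_rot: [3.137, 0.151, -0.003]
wrist_force: [0.7, -0.1, 0.1]
width: 0.3
grip_force: 0.0
```

{"method": "jog_arm", "body": {"commands": [[[0,0,0],[0,0,-0.014],1],[[0,0,0],[0,0,-0.016],1],[[0,0,0],[0,0,-0.016],1],[[0,0,0],[0,0,-0.016],1],[[0,0,0],[0,0,-0.016],1],[[0,0,0],[0,0,-0.016],1],[[0,0,0],[0,0,-0.014],1],[[0,0,0],[0,0,-0.005],1]]}}

```text
time: 20.9
tool_pos: [465.9, 145.0, 59.3]
tool_rot: [3.137, 0.148, -0.006]
wrist_force: [0.8, -1.4, -0.6]
width: 0.5
grip_force: 0.0
```

```bash
python3 m.py
python3 - <<'E'
from h import *
d=get_image("scene");im=d["image"];x0,y0=370,220;s=5
c=cv2.resize(im[y0:y0+120,x0:x0+140],None,fx=s,fy=s,interpolation=cv2.INTER_CUBIC)
cv2.imwrite("pics/c4.png",np.clip(c.astype(float)*1.5,0,255).astype(np.uint8))
E
```

```text
t 21.0 yaw 5.39 Tz [-0.022  0.004 -0.011] T [0.03 0.01] F [-0.4 -0.7 -0.1] p [466.6 145.2  60.2] w 0.7 g 0.0 j7 -1.68 tau7 0.015
```

View pics/c4.png

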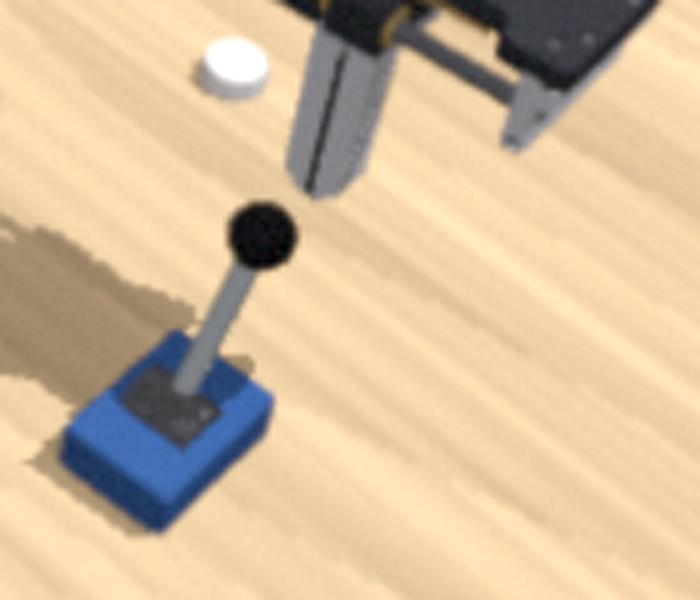

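The crop shows the shut fingers behind the ball (tip at scene (433.6,259), ball at (422.4,267)). I'll check the tip height from that pixel.

Run:
```python
from h import *
d=get_image("scene")
for z in(60,70,80,90): print(z,proj(d,[474.5,146,z]).round(1))
print(proj(d,[509.5,150.5,92]))
```

```text
60 [428.9 268.1]
70 [429.8 264.5]
80 [430.7 260.9]
90 [431.6 257.3]
[421.23529721 266.86232571]
```

The tip is at z≈85, so I lower it 6 mm and then push slowly along the block's +x.

{"method": "jog_arm", "body": {"commands": [[[0,0,0],[0,0,-0.006],1],[[0,0,0],[0.006,0.0006,0],1],[[0,0,0],[0.006,0.0006,0],1],[[0,0,0],[0.006,0.0006,0],1],[[0,0,0],[0.006,0.0006,0],1],[[0,0,0],[0.006,0.0006,0],1],[[0,0,0],[0.006,0.0006,0],1],[[0,0,0],[0.006,0.0006,0],1]]}}

```text
time: 21.95
tool_pos: [510.3, 149.9, 55.3]
tool_rot: [-3.138, -0.148, -0.0]
wrist_force: [-1.6, 0.4, 1.1]
width: 0.5
grip_force: 0.7
```

{"method": "jog_arm", "body": {"commands": [[[0,0,0],[0.005,0.0005,0],1],[[0,0,0],[0.005,0.0005,0],1],[[0,0,0],[0.005,0.0005,0],1],[[0,0,0],[0.005,0.0005,0],1],[[0,0,0],[0.005,0.0005,0],1],[[0,0,0],[0.005,0.0005,0],1],[[0,0,0],[0.005,0.0005,0],1],[[0,0,0],[0.005,0.0005,0],1]]}}

```text
time: 22.75
tool_pos: [549.9, 153.8, 55.1]
tool_rot: [3.138, 0.148, -0.001]
wrist_force: [-0.6, 0.0, -0.7]
width: 0.6
grip_force: 0.4
```

```bash
cat > b.py <<'E'
from h import *
# lever angle from the ball's pixel: intersect the ray with the lever's swing plane
a=np.radians(5.4);ex=np.array([np.cos(a),np.sin(a),0]);n=np.array([-np.sin(a),np.cos(a),0])
P=np.array([547.5,153.3,22])
for name in("scene","top"):
    d=get_image(name);im=d["image"].astype(int)
    # expected ball pixels over the swing; pick dark blob area near the arc
    m=(im.max(2)<42).astype(np.uint8)
    best=None
    for t in np.linspace(-.5,.55,106):
        c=proj(d,P+80*(np.sin(t)*ex+np.cos(t)*np.array([0,0,1])))
        w=np.zeros_like(m);cv2.circle(w,tuple(int(round(v)) for v in c),6,1,-1)
        s=(m&w).sum()/w.sum()
        if best is None or s>best[0]: best=(s,t,c)
    w=np.zeros_like(m);cv2.circle(w,tuple(int(round(v)) for v in best[2]),10,1,-1)
    ys,xs=np.nonzero(m&w);uv=(xs.mean(),ys.mean())
    C,v=ray(d,uv);X=C+v*((P-C)@n)/(v@n)
    print(name,"fill %.2f"%best[0],"t %.2f start=%.2f"%(best[1],best[1]+.5),np.round(uv,1),X.round(1),"r %.1f"%np.linalg.norm(X-P),"start %.3f"%(.5+np.arctan2((X-P)@ex,X[2]-22)))
E
python3 m.py; python3 b.py
```

```text
t 22.85 yaw 5.38 Tz [ 0.003  0.009 -0.037] T [0.02 0.12] F [ 0.1 -0.  -0.7] p [550.7 153.9  55.2] w 0.4 g 0.0 j7 -1.66 tau7 0.006
scene fill 1.00 t 0.30 start=0.80 [401.2 283.5] [568.6 155.3  94.4] r 75.4 start 0.785
top fill 0.87 t 0.28 start=0.78 [202.3 232.2] [569.5 155.4 103.2] r 84.1 start 0.766
```

The lever is at ≈0.79. About 12 mm remains, so I go 9 mm and then check again.

{"method": "jog_arm", "body": {"commands": [[[0,0,0],[0.002,0.0002,0],1],[[0,0,0],[0.002,0.0002,0],1],[[0,0,0],[0.002,0.0002,0],1],[[0,0,0],[0.001,0.0001,0],1],[[0,0,0],[0.001,0.0001,0],1],[[0,0,0],[0.001,0.0001,0],1],[[0,0,0],[0,0,0],1],[[0,0,0],[0,0,0],1]]}}

```text
time: 23.8
tool_pos: [558.9, 154.7, 55.3]
tool_rot: [-3.138, -0.148, -0.001]
wrist_force: [-0.9, -0.6, -0.6]
width: 0.2
grip_force: 0.3
```

```bash
python3 m.py; python3 b.py
```

```text
t 23.9 yaw 5.39 Tz [-0.004 -0.021  0.042] T [-0.    0.14] F [-0.7 -0.1 -0.5] p [558.9 154.7  55.4] w 0.2 g 0.3 j7 -1.66 tau7 -0.001
scene fill 0.97 t 0.38 start=0.88 [398.  287.2] [576.7 156.1  91.3] r 75.2 start 0.901
top fill 0.88 t 0.39 start=0.89 [201.6 228.4] [576.6 156.  105.8] r 88.7 start 0.835
```

{"method": "jog_arm", "body": {"commands": [[[0,0,0],[0.001,0.0001,0],1],[[0,0,0],[0.001,0.0001,0],1],[[0,0,0],[0.0005,0,0],1],[[0,0,0],[0,0,0],1],[[0,0,0],[0,0,0],1],[[0,0,0],[0,0,0],1],[[0,0,0],[0,0,0],1],[[0,0,0],[0,0,0],1]]}}

```text
time: 24.85
tool_pos: [561.3, 154.9, 55.3]
tool_rot: [-3.138, -0.148, -0.0]
wrist_force: [-0.6, -0.0, -0.6]
width: 0.6
grip_force: 0.4
```

```bash
python3 m.py; python3 b.py
```

```text
t 24.95 yaw 5.40 Tz [-0.007 -0.01   0.067] T [0.02 0.2 ] F [-0.7  0.4 -0.7] p [561.2 154.9  55.3] w 0.6 g 0.3 j7 -1.66 tau7 -0.003
scene fill 1.00 t 0.44 start=0.94 [397.2 288.5] [578.8 156.3  89.8] r 74.8 start 0.935
top fill 0.88 t 0.45 start=0.95 [201.6 226.5] [580.3 156.4 104.5] r 88.8 start 0.880
```

{"method": "jog_arm", "body": {"commands": [[[0,0,0],[0.0007,0.0001,0],1],[[0,0,0],[0,0,0],1],[[0,0,0],[0,0,0],1],[[0,0,0],[0,0,0],1],[[0,0,0],[0.0005,0,0],1],[[0,0,0],[0,0,0],1],[[0,0,0],[0,0,0],1],[[0,0,0],[0,0,0],1]]}}

```text
time: 25.9
tool_pos: [562.4, 155.0, 55.3]
tool_rot: [3.138, 0.148, 0.0]
wrist_force: [-0.6, -0.1, 0.0]
width: 0.7
grip_force: 0.4
```

```bash
python3 m.py; python3 b.py
```

```text
t 26.0 yaw 5.40 Tz [-0.056  0.02   0.065] T [0.02 0.2 ] F [-0.7  0.  -0.5] p [562.4 155.   55.3] w 0.5 g 0.4 j7 -1.66 tau7 -0.003
scene fill 1.00 t 0.47 start=0.97 [396.6 289.2] [580.2 156.4  89. ] r 74.6 start 0.956
top fill 0.88 t 0.45 start=0.95 [201.4 226.3] [580.5 156.4 105.7] r 90.0 start 0.877
```

{"method": "jog_arm", "body": {"commands": [[[0,0,0],[0.0006,0.0001,0],1],[[0,0,0],[0,0,0],1],[[0,0,0],[0,0,0],1],[[0,0,0],[0,0,0],1],[[0,0,0],[0.0006,0,0],1],[[0,0,0],[0,0,0],1],[[0,0,0],[0,0,0],1],[[0,0,0],[0,0,0],1]]}}

```text
time: 26.95
tool_pos: [563.7, 155.1, 55.3]
tool_rot: [-3.138, -0.148, -0.0]
wrist_force: [-1.0, 0.3, -0.9]
width: 0.5
grip_force: 0.4
```

```bash
python3 m.py; python3 b.py; sed 's/d=get_image(name)/d=__import__("pickle").load(open(name+"0.pkl","rb"))/' b.py | python3 -
```

```text
t 27.05 yaw 5.39 Tz [-0.035 -0.022 -0.019] T [0.06 0.23] F [-0.9 -0.  -0.9] p [563.7 155.1  55.3] w 0.7 g 0.4 j7 -1.66 tau7 -0.003
scene fill 1.00 t 0.47 start=0.97 [396.2 289.5] [581.6 156.5  89.3] r 75.5 start 0.971
top fill 0.88 t 0.48 start=0.98 [201.4 225.3] [582.7 156.6 104.5] r 89.8 start 0.904
scene fill 0.96 t -0.49 start=0.01 [421.8 266.9] [505.6 149.3  88.2] r 78.4 start -0.067
top fill 0.80 t -0.47 start=0.03 [206.4 263.3] [510.8 149.8  94. ] r 80.9 start 0.027
```

{"method": "jog_arm", "body": {"commands": [[[0,0,0],[0.0005,0,0],1],[[0,0,0],[0,0,0],1],[[0,0,0],[0,0,0],1],[[0,0,0],[0,0,0],1],[[0,0,0],[0,0,0],1],[[0,0,0],[0,0,0],1],[[0,0,0],[0,0,0],1],[[0,0,0],[0,0,0],1]]}}

```text
time: 28.0
tool_pos: [564.1, 155.1, 55.3]
tool_rot: [3.138, 0.148, 0.0]
wrist_force: [-1.0, 0.6, -0.2]
width: 0.6
grip_force: 0.5
```

{"method": "jog_arm", "body": {"commands": [[[0,0,0],[0.0004,0,0],1],[[0,0,0],[0,0,0],1],[[0,0,0],[0,0,0],1],[[0,0,0],[0,0,0],1],[[0,0,0],[0,0,0],1],[[0,0,0],[0,0,0],1],[[0,0,0],[0,0,0],1],[[0,0,0],[0,0,0],1]]}}

```text
time: 28.8
tool_pos: [564.4, 155.1, 55.2]
tool_rot: [3.138, 0.148, -0.0]
wrist_force: [-2.5, -0.3, -0.7]
width: 0.3
grip_force: 0.9
```

```bash
python3 m.py; python3 b.py
```

```text
t 28.9 yaw 5.40 Tz [ 0.043  0.032 -0.031] T [0.06 0.47] F [-1.8 -0.3 -0.9] p [564.4 155.1  55.2] w 0.9 g 0.9 j7 -1.66 tau7 -0.008
scene fill 0.99 t 0.50 start=1.00 [396.  290.1] [581.9 156.5  87.8] r 74.3 start 0.983
top fill 0.88 t 0.48 start=0.98 [201.3 225.4] [582.2 156.6 105.7] r 90.6 start 0.895
```

The force has begun to rise, so the lever is at its stop. I back off, rise clear and check.

{"method": "jog_arm", "body": {"commands": [[[0,0,0],[-0.005,-0.0005,0],1],[[0,0,0],[-0.01,-0.001,0],1],[[0,0,0],[-0.015,-0.0015,0],1],[[0,0,0],[-0.02,-0.002,0],1],[[0,0,0],[-0.02,-0.002,0],1],[[0,0,0],[-0.02,-0.002,0.01],1],[[0,0,0],[-0.01,-0.001,0.03],1],[[0,0,0],[0,0,0.03],1]]}}

```text
time: 29.85
tool_pos: [461.8, 144.5, 125.8]
tool_rot: [3.137, 0.148, -0.004]
wrist_force: [-0.1, 1.1, -0.8]
width: 0.5
grip_force: 0.0
```

{"method": "jog_arm", "body": {"commands": [[[0,0,0],[0,0,0.03],1],[[0,0,0],[0,0,0.02],1],[[0,0,0],[0,0,0.01],1],[[0,0,0],[0,0,0],1],[[0,0,0],[0,0,0],1],[[0,0,0],[0,0,0],1],[[0,0,0],[0,0,0],1],[[0,0,0],[0,0,0],1]]}}

```text
time: 30.65
tool_pos: [464.1, 144.9, 184.5]
tool_rot: [3.138, 0.148, -0.002]
wrist_force: [0.7, -0.6, 0.5]
width: 0.7
grip_force: 0.0
```

```bash
python3 m.py; python3 b.py
python3 - <<'E'
from h import *
d=get_image("scene")["image"][100:440,170:490];cv2.imwrite("pics/end.png",cv2.resize(d,None,fx=1.7,fy=1.7))
E
```

```text
t 30.75 yaw 5.39 Tz [0.035 0.031 0.038] T [0.01 0.01] F [ 0.1 -0.4  0.1] p [464.3 145.  184.8] w 0.7 g 0.0 j7 -1.73 tau7 0.000
scene fill 1.00 t 0.50 start=1.00 [395.7 290.3] [582.7 156.6  88. ] r 74.9 start 0.992
top fill 0.63 t 0.48 start=0.98 [203.  224.7] [585.4 156.9  91.4] r 79.2 start 1.002
```

View pics/end.png

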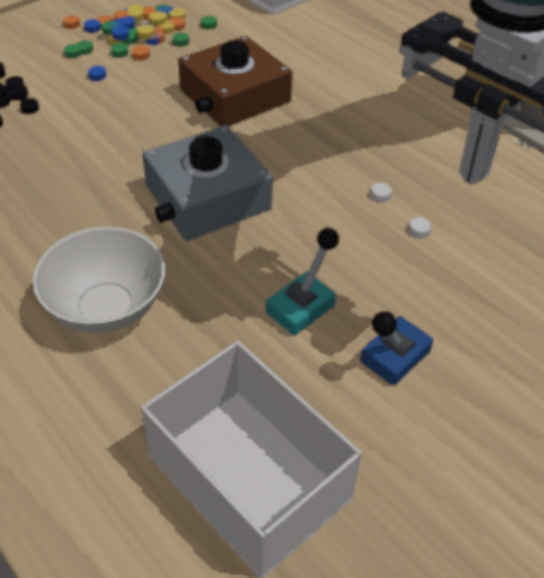

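The picture shows the blue lever fully over (ball at scene (396,290), start ≈1.0), the gripper clear, and the bowl, tub and caps where they were.

```bash
python3 -c "
from workcell import close_job
print(close_job())"
```

```text
the job is handed in; nothing more can be done
None
```

I handed the job in at about 31 s: the knob was brought to its stop and, counted by feel only, set four clicks clockwise; the start lever is fully over, the gripper is clear, and the bowl, tub and caps looked unmoved.

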